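Gauge a glass bead with the sprung tweezers

TASK

Check that the glass bead in the niche is small enough for the scoring board: slide the brass cover fully back, then pick up the gauge tweezers and squeeze them to the marked 24 mm tip gap (the ring on the guide pin just clear of the blade). Lower the tips on either side of the bead, down beside it but touching neither bead nor niche, and finish while still holding them there, squeezed to the mark and perfectly still, so that I can look. Do not push the bead about, and leave everything else on the shelf where it is.

Things in the scene. Friction and masses are not known exactly. Their poses are not given: they have to be found in the camera images.
- niche: Fixed low slate block, 150 (its x) by 100 (its y) by 32 mm high, a niche sunk in its top. Origin: centre of the underside; x points away from the robot (yaw within 0.3 rad), z up. Brass rails run along x on its top at y = +-43 mm, 6.5 mm high, 70 mm clear between them; the near end has no rail. A 5 mm brass stop closes the far end.
- niche_floor (a point): Centre of the niche's floor, 20 mm above the shelf, axes as the block's. The niche is 60 mm square and 12 mm deep, centred 33 mm from the block's origin towards its -x, so it lies at the near end behind a 12 mm thick front wall. The bead stands on this floor.
- cover (a joint): Slide of the flat brass cover, m: 0 = shut over the niche, 0.068 = fully back (towards the block's +x), niche all uncovered. Cover 70 by 74 by 3 mm, upper face 35.5 mm above the shelf. Starts up to 12 mm open, stays where it is left, needs about 1.5 N.
- cover_knob (a point): Point on the axis of the cover's upright round brass knob, 43.5 mm above the shelf, at the cover's middle; moves with the cover. Knob 14 mm across, from 35.5 to 51.5 mm above the shelf.
- tweezers: Loose sprung steel gauge tweezers with a bent nose, 186 mm long, about 54 g, lying on tail and tips with the two blades side by side, so that they open and close level. Origin: at shelf height under the finger grip; x runs to the tips (x = 86 mm; tail end x = -100 mm), y to the left blade, z up. Balance point near x = -15 mm.
- finger_grip (a point): Middle of the ribbed finger grip, 13 mm above the tweezers' origin, axes as the tweezers'. The grip runs 20 mm either way along x. Each blade there is a strip 9 mm high (about 9 to 18 mm above the shelf as it lies), 2.4 mm thick; outer faces 33 mm apart when open, 25 mm at the marked gap.
- blade_left (a joint): Squeeze angle of the blades about the tail (hinge at x = -90 mm), rad: 0 = sprung open, 0.045 = marked gap; both blades turn alike. Tip gap = 40 mm - 350 mm x angle; at the finger grip each blade moves in 90 mm x angle. Spring 10 N m/rad a blade: about 5 N on each finger at the mark, gripped there. Springs open when let go.
- gauge_ring (a point): Middle of the brass ring (8.4 mm across, 2 mm long) on the thin guide pin. The pin is fixed in the left blade at x = 45 mm, 18 mm above the tweezers' origin, and runs out through the right blade. Open, the ring lies between the blades; at the marked gap it is just clear of the right blade's outer face.
- tip_left (a point): Inner face of the left blade's tip, 85 mm ahead of the tweezers' origin, 1 mm above the tip's lowest point. The distance from tip_left to tip_right is the tip gap: 40 mm open, 24 mm at the mark. Each tip is 3 mm thick.
- tip_right (a point): The same point of the right blade's tip.
- tips_middle (a point): Point midway between tip_left and tip_right, axes as the tweezers'. The tips are the tweezers' lowest points: the blades bend up steeply to 20 mm above the tips at 22 mm behind them, and from 20 to 45 mm behind them their undersides are at least 13 mm above the tips, at the finger grip 9 mm.
- bead: Violet glass gaming bead, round, flat underneath and domed on top, 16 mm across and 9 mm high, loose on the niche's floor within about 8 mm of its middle. Origin: centre of its underside; z up.
- bead_middle (a point): Middle of the bead, 4.5 mm above its underside.
- die: Copper-coloured metal die, 16 mm cube; origin under its centre; never touched by the work; leave it where it stands.
- tankard: Small pewter tankard, 76 mm across, 105 mm high, handle to its +y; origin under its centre; never touched by the work; leave it where it stands.
- troll: Painted resin troll figure on a 48 mm round base, 90 mm high; origin under its centre; never touched by the work; leave it where it stands.
- card_box: Boxed deck of cards, 92 by 66 by 34 mm; origin under its centre; never touched by the work; leave it where it stands.
- pawn: Turned wooden pawn, 26 mm across, 42 mm high; origin under its centre; never touched by the work; leave it where it stands.
- paint_pot: Small glass paint pot with a white cap, 34 mm across, 46 mm high; origin under its centre; never touched by the work; leave it where it stands.
- dice_tray: Ebony dice tray, 200 by 150 by 30 mm, with three dice in it; origin under its centre; never touched by the work; leave it where it stands.

How it is judged:
By the outcome, as a careful person would: the job done as asked, in the order asked, and still so for the second after the job is handed in, while the arm keeps its last pose, push and grip.
It also fails if it takes over 51 s, if anything falls off the work surface, if the arm or the gripper's body presses on something with over 40 N, if the wrist force passes 120 N, or if a joint passes its speed limit or range.

ROBOT

A 7-joint arm with a two-finger parallel gripper is mounted at the origin on the work surface. World frame = base frame: x ahead of the robot, y to its left, z up, the work surface at z = 0. Lengths are in m, angles in rad, forces in N, time in s.
With the tool pointing down it reaches from about 0.4 to 0.85 m from the base axis. Payload 4.5 kg.
Tool frame: the origin (TCP) lies between the finger pads; the fingertips stand 25 mm ahead of it and the grasp point (between the pads) lies 6 mm ahead of it (r.tips_ahead is the distance from the TCP to the fingertips, in m); z points along the fingers, y is the direction in which the jaws open and shut (so a half turn about z gives the same grasp; the last joint's range is limited). The gripper opens to 88 mm and grips with 3 to 60 N. Pads are 18 mm wide; open, the fingers measure 123 mm over their backs; the gripper's body (75 mm by 187 mm) begins 45 mm behind the grasp point.
Start: joints at [1.238, 0.689, -0.195, 1.565, 0.157, 0.902, -0.215], TCP at [0.224, -0.583, 0.264] pointing down, gripper open.
Joint ranges: [-3.01, 3.01], [-0.46, 2.08], [-1.47, 1.51], [0.13, 2.56], [-1, 4.14], [0.04, 2.09], [-2.66, 2.66]. Speed limits (rad/s): [2.57, 2.57, 3.14, 3.14, 3.14, 3.14, 3.14].

INTERFACE

Orientations are given as a unit quaternion [x, y, z, w].
In Python, from plant import r, imaging gives the robot as it stands.
- The arm moves only by the tool send_rows, never from a script. Its argument "moves" is one flat list of numbers, 6 for each row, row after row: the shift along the tool's x, y, z in m, then the turn, a rotation vector about the tool's x, y, z in degrees. A call has exactly 5 rows; each row is the pose to reach, as a shift and turn from the pose measured when the call began, along the tool's axes at that moment; what a row does not reach only later rows make up. A row lasts 1/12 s, in which the tool goes at most 41.7 mm and 7.16 degrees, less where a joint would pass 70% of its speed; a pose out of reach is approached as far as the arm can. A call with a gripper value outside its range is refused whole. "claw" is the closure, from -1 (fully open) to 1 (shut), so that 0 is half open, set as the call begins (left out, the last holds). The fingers move at their own pace and stop on an object; "grip_force" is the grip in N (left out, the last holds). Time passes only in rows, so rows that repeat a pose let the fingers close, or fill a call up. It gives the time, the measured TCP pose, the force and the opening at its end, in the units of the state.
- r.get_state(): the state, without advancing time (a new reading comes with each control period).
- imaging.snapshot(name): name is "scene" or "top" or "wrist"; returns a dict with "image" (384x512x3 uint8, red, green, blue), "depth" (384x512 float32, m along the optical axis (not along the pixel's ray), 0 where there is no reading), "mtx" (3x3 intrinsics, pixels), "D" ([k1, k2, p1, p2, k3] as OpenCV has them; the pictures are not rectified), "rvec" (rotation vector, rad) and "tvec" (3), from world to camera coordinates, as OpenCV has them. Camera axes: x right, y down, z forward; pixel columns grow to the right and rows downward; lengths in m; the calibration is good to about 2 mm. A picture is of the moment at which its call begins.
- r.finish_job(): hands the job in, once; it reports no verdict.
Trained networks look in a picture, given as the dict that the camera call returned (one of the last four; its "shot" number tells which), for a name from the list of things; names that differ only in an ending like _2 or _b are one class to them, and where a whole thing is asked for, a point or a joint stands for the part that bears it (a point fixed in the world has none). Each returns a list of dicts, best first, with "score" (0 to 1); they miss things now and then, are a little off and sometimes report something else, mostly with a low value. They report only what shows in the picture. A call takes as long as a camera call.
- imaging.look_for(query, picture): "box" ([centre column, centre row, width, height] as shares, 0 to 1, of the picture: columns of its width, rows of its height, round what is visible of it).
- imaging.silhouettes(query, picture): "pixels" (384x512 bool, what is visible of it) and "box" ([centre column, centre row, width, height] as shares, 0 to 1, of the picture: columns of its width, rows of its height, round what is visible of it).
- imaging.pinpoint(query, picture): "point" ([column, row] as shares, 0 to 1, of the picture: columns of its width, rows of its height: a listed point, or the origin of a listed thing).
The state is a dict: "clock": time; "q": joint angles; "qd": joint speeds; "joint_torque": joint torques, N m; "tool_pos": TCP position; "eef_rot": TCP orientation; "contact_force": force on the tool from outside, world axes, zero at the start; "moment": the same for the moment, N m; "opening": opening from 0.0 (shut) to 1.0 (fully open).
Only numpy, scipy, OpenCV 4.12 (cv2) and the standard library are available. Lean on these libraries where they do the work, as an engineer would, in place of code of your own. Each camera call takes 0.05 s, during which the arm holds its last target.

## Working session

There is one attempt and no reset: what is moved stays moved. The work goes in short steps, Python scripts to look and compute and a tool call to move; the robot and the scene stay as the last step left them, time stands still between calls to the robot, and variables do not carry over. Pictures are saved under pics/ and viewed, and the job is handed in when it is done.

Besides the shell and the picture viewer there is one more tool, called after ">>>" in YAML: its name, and indented under it one key for each argument. send_rows: Moves the arm, as the interface text tells. Its arguments: {"type":"object","properties":{"moves":{"type":"array"},"claw":{"type":"number"},"grip_force":{"type":"number"}},"required":["moves"]}

```bash
ls; mkdir -p pics
cat > h.py <<'E'
import numpy as np, cv2, json
from scipy.spatial.transform import Rotation as R
from plant import r, imaging
def save(p,n,scale=1.5):
    cv2.imwrite('pics/'+n+'.png', cv2.resize(cv2.cvtColor(p['image'],cv2.COLOR_RGB2BGR),None,fx=scale,fy=scale))
def ray(p,uv):
    m=cv2.undistortPoints(np.array([[uv]],float),np.array(p['mtx'],float),np.array(p['D'],float)).reshape(2)
    Rm=cv2.Rodrigues(np.array(p['rvec'],float))[0]; t=np.array(p['tvec'],float).reshape(3)
    return -Rm.T@t, Rm.T@np.array([m[0],m[1],1.0])
def atz(p,uv,z):
    o,d=ray(p,uv); return o+d*(z-o[2])/d[2]
def px(b): return (b[0]*512,b[1]*384)
def proj(p,X):
    return cv2.projectPoints(np.array(X,float).reshape(-1,1,3),np.array(p['rvec'],float),np.array(p['tvec'],float),np.array(p['mtx'],float),np.array(p['D'],float))[0].reshape(-1,2)
E
python3 - <<'E'
from h import *
print(r.get_state(), r.tips_ahead)
for c in ['scene','top']:
    p=imaging.snapshot(c); save(p,c+'0')
    print(c,'cam',ray(p,(256,192)),p['mtx'])
    for q,z in [('niche',0),('niche_floor',.02),('cover_knob',.0435),('tweezers',0),('finger_grip',.013),('gauge_ring',.018),('tip_left',.001),('tip_right',.001),('tips_middle',.001),('bead_middle',.0245),('die',0),('tankard',0),('troll',0),('card_box',0),('pawn',0),('paint_pot',0),('dice_tray',0)]:
        for d in imaging.pinpoint(q,p)[:2]:
            print(q,round(d['score'],2),np.round(px(d['point']),1),np.round(atz(p,px(d['point']),z),4))
E
```

```text
pics
{'clock': 0.0, 'q': array([ 1.23783872,  0.68999093, -0.19450062,  1.56637987,  0.15732121,
        0.90250296, -0.2150732 ]), 'qd': array([ 5.06725106e-05,  6.64906250e-04, -2.08380402e-03, -1.65686550e-04,
        3.20587522e-04, -1.88686591e-03,  1.16467900e-03]), 'joint_torque': array([ 1.30427202e-04, -5.27564478e+01, -1.26684878e+00, -1.53427380e+01,
       -5.26439014e-02,  6.68444205e-03,  1.63607724e-04]), 'tool_pos': array([ 0.22384521, -0.58288848,  0.26289578]), 'eef_rot': array([ 9.83221932e-01,  1.82410915e-01, -2.51840977e-04, -9.09627395e-04]), 'contact_force': array([-0.07009675,  0.11121063,  0.496475  ]), 'moment': array([ 0.01864218,  0.03174062, -0.03601414]), 'opening': 1.00004839123078} 0.025
scene cam (array([1.06106947, 0.81511335, 0.76444791]), array([-0.47393156, -0.67135693, -0.57015784])) [[399.63427174   0.         248.1047088 ]
 [  0.         399.63427174 193.82590769]
 [  0.           0.           1.        ]]
niche 0.78 [238.5 251.8] [0.6284 0.1301 0.    ]
niche_floor 0.63 [246.7 240.8] [0.5971 0.1225 0.02  ]
cover_knob 0.69 [195.2 173.3] [ 0.575
[... 1769 characters left out ...]
 0.552  -0.2664  0.001 ]
tip_right 0.56 [368.2 227.6] [ 0.4767 -0.2949  0.001 ]
tip_right 0.46 [371.9 196.7] [ 0.5604 -0.3055  0.001 ]
tips_middle 0.63 [371.4 210. ] [ 0.5242 -0.3039  0.001 ]
tips_middle 0.56 [364.2 196.3] [ 0.5609 -0.2847  0.001 ]
die 0.54 [326.1 147.9] [ 0.693  -0.1814  0.    ]
tankard 0.7 [413.8 162.8] [ 0.6567 -0.4207  0.    ]
tankard 0.44 [133.8 144.1] [0.6932 0.3543 0.    ]
troll 0.78 [357.3 139.8] [ 0.7178 -0.2671  0.    ]
pawn 0.57 [135.4 243.2] [0.418  0.3309 0.    ]
pawn 0.36 [216.8 184.9] [0.5829 0.1161 0.    ]
paint_pot 0.8 [414. 289.] [ 0.3185 -0.4145  0.    ]
paint_pot 0.55 [135.2 143.3] [0.6956 0.3504 0.    ]
dice_tray 0.68 [137.1 143.3] [0.6957 0.3451 0.    ]
```

View pics/scene0.png

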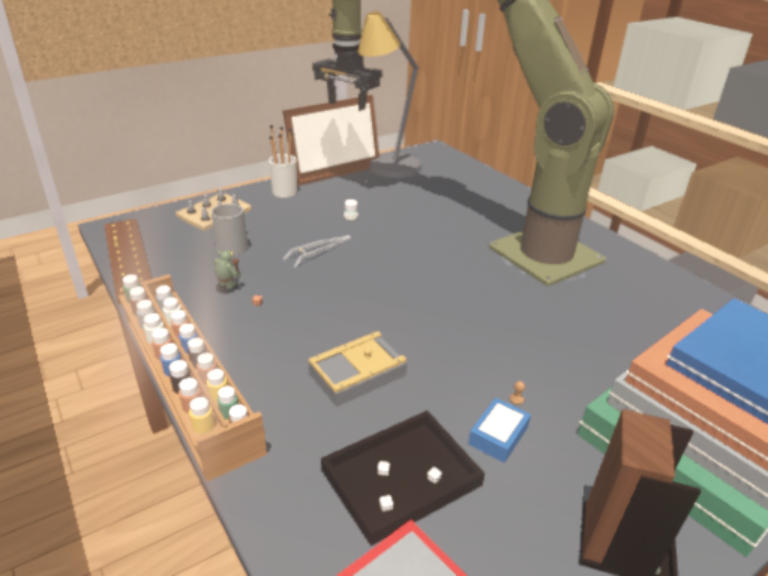

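View pics/top0.png

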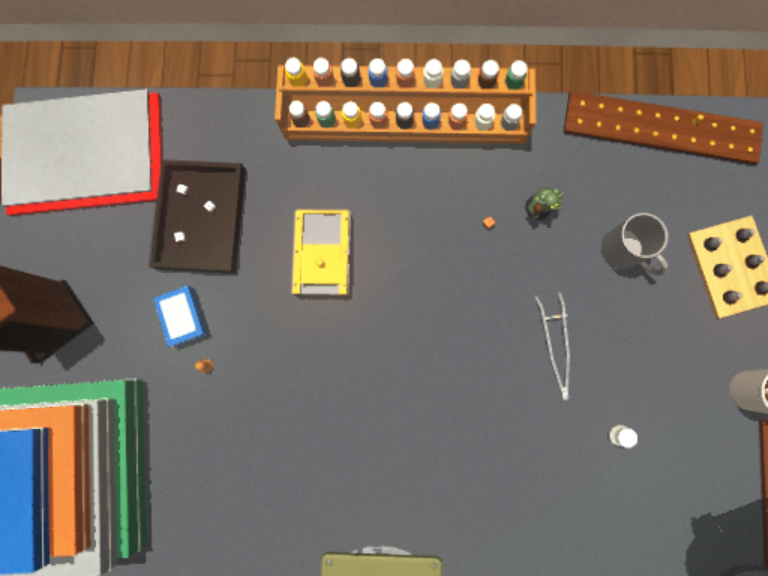

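The tweezers lie at about (550,345) in the enlarged top picture, tips away from the robot. The block is at (321,252) with its knob at (320,263), and the cover is already slightly open. I'll go past the tweezers first for a wrist view.

```bash
cat >> h.py <<'E'
def plan(pos,yaw):
    s=r.get_state(); R0=R.from_quat(s['eef_rot'])
    T=R.from_matrix(np.array([[np.cos(yaw),np.sin(yaw),0],[np.sin(yaw),-np.cos(yaw),0],[0,0,-1]]))
    d=R0.inv().apply(np.array(pos)-s['tool_pos']); rv=(R0.inv()*T).as_rotvec(degrees=True)
    print('shift mm',np.round(d*1000,1),'rot deg',np.round(rv,2)); return d,rv
def st():
    s=r.get_state(); m=R.from_quat(s['eef_rot']).as_matrix()
    print('t',round(s['clock'],2),'pos',np.round(s['tool_pos'],4),'yaw',round(np.degrees(np.arctan2(m[1,0],m[0,0])),2),'z',np.round(m[:,2],4),'F',np.round(s['contact_force'],1),'open mm',round(s['opening']*88,2))
E
python3 - <<'E'
from h import *
st()
p=imaging.snapshot('wrist');save(p,'w0');print(ray(p,(256,192)),p['mtx'][0])
plan([.45,-.295,.30],0.0)
E
```

```text
t 1.8 pos [ 0.2242 -0.5834  0.2637] yaw 21.02 z [ 0. -0. -1.] F [-0.6 -0.7  0.1] open mm 88.39
(array([ 0.30168003, -0.55258386,  0.3833729 ]), array([-0.29379958, -0.11675748, -0.94873321])) [266.67450118   0.         254.80463808]
shift mm [ 314.3 -188.3  -36.3] rot deg [ 0.   -0.   21.01]
```

View pics/w0.png

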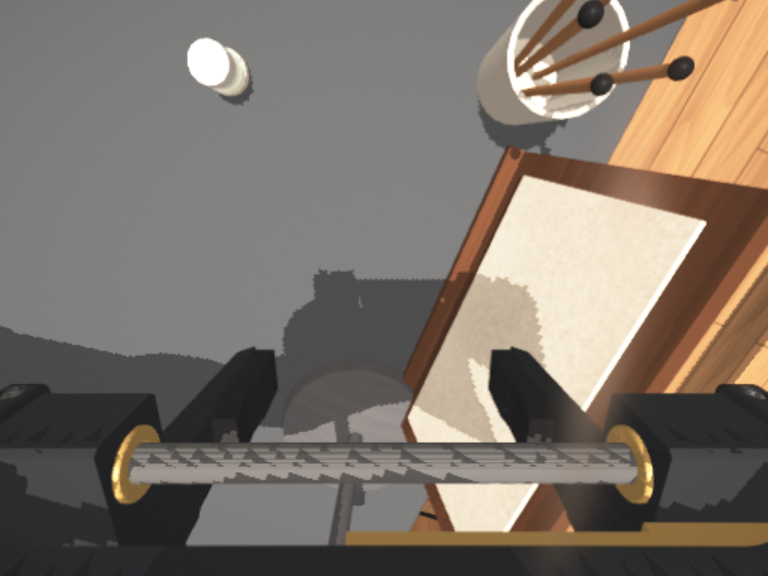

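The wrist view shows the paint pot and the brush cup. The camera looks from ahead of the tool (+x), and image up is tool +x.

>>> send_rows:
  moves: [0.034,-0.02,-0.004,0,0,4.2,0.068,-0.04,-0.008,0,0,8.4,0.102,-0.06,-0.012,0,0,12.6,0.136,-0.08,-0.016,0,0,16.8,0.17,-0.1,-0.02,0,0,21]
  claw: 0.3

```text
clock: 2.27
tool_pos: [0.3479, -0.4276, 0.284]
eef_rot: [1.0, -0.002, 0.0, 0.0]
contact_force: [1.9, -0.4, 0.6]
opening: 0.646
```

Run:
```python
from h import *
st()
plan([.42,-.295,.27],0.0)
```

```text
t 2.27 pos [ 0.3479 -0.4276  0.284 ] yaw -0.21 z [ 4.e-04 -1.e-04 -1.e+00] F [ 1.9 -0.4  0.6] open mm 56.87
shift mm [  71.6 -132.9   14. ] rot deg [ 0.01 -0.03 -0.21]
```

>>> send_rows:
  moves: [0.018,-0.033,0.003,0,0,0,0.036,-0.066,0.007,0,0,0,0.054,-0.099,0.01,0,0,0,0.072,-0.133,0.014,0,0,0,0.072,-0.133,0.014,0,0,0]

```text
clock: 2.68
tool_pos: [0.4252, -0.286, 0.2697]
eef_rot: [1.0, 0.005, 0.001, -0.003]
contact_force: [0.1, 0.3, 0.6]
opening: 0.348
```

Run:
```python
from h import *
st()
p=imaging.snapshot('wrist');save(p,'w1')
np.savez('w1.npz',**{k:np.array(v) for k,v in p.items()})
for q,z in [('tweezers',0),('finger_grip',.013),('gauge_ring',.018),('tip_left',.001),('tip_right',.001),('tips_middle',.001)]:
        for d in imaging.pinpoint(q,p)[:2]:
            print(q,round(d['score'],2),np.round(px(d['point']),1),np.round(atz(p,px(d['point']),z),4))
plan([.55,.115,.25],0)
```

```text
t 2.68 pos [ 0.4252 -0.286   0.2697] yaw 0.57 z [ 0.0027  0.0057 -1.    ] F [0.1 0.3 0.6] open mm 30.62
tweezers 0.74 [262.3 128.4] [ 0.4746 -0.2934  0.    ]
finger_grip 0.66 [265.8 128. ] [ 0.4764 -0.2979  0.013 ]
finger_grip 0.46 [271.5  58.5] [ 0.5625 -0.3031  0.013 ]
gauge_ring 0.66 [272.2  59.5] [ 0.5607 -0.3037  0.018 ]
gauge_ring 0.57 [267.4  96. ] [ 0.5176 -0.2989  0.018 ]
tip_left 0.64 [241.2  69.4] [ 0.5508 -0.2638  0.001 ]
tip_left 0.28 [260.8 126.8] [ 0.4769 -0.2912  0.001 ]
tip_right 0.53 [272.6  58.6] [ 0.5641 -0.3051  0.001 ]
shift mm [ 127.6 -412.4   19.8] rot deg [ 0.05 -0.02 -0.39]
```

View pics/w1.png

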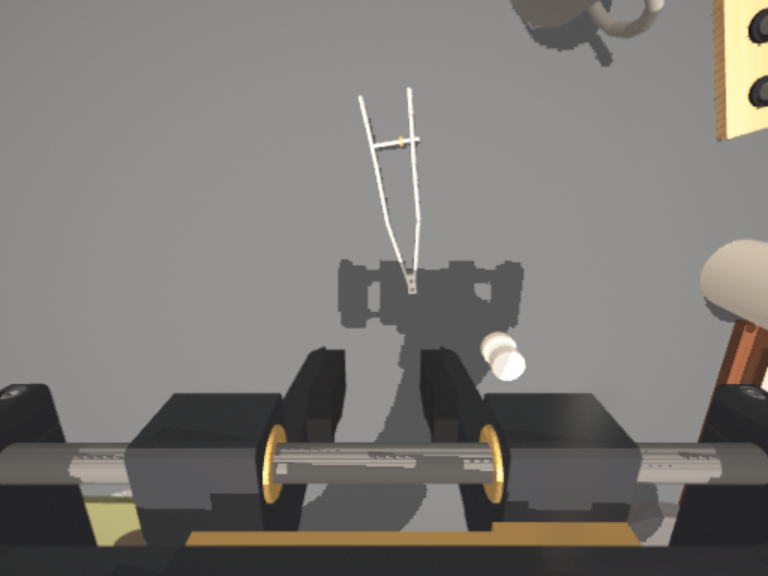

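The tweezers lie open, tips at (360,97) and (409,90), ring at (402,141), tail at (412,288). On to the niche.

>>> send_rows:
  moves: [0.015,-0.04,0.004,0,0,0,0.03,-0.08,0.008,0,0,0,0.045,-0.12,0.012,0,0,0,0.06,-0.16,0.016,0,0,0,0.075,-0.2,0.02,0,0,0]

```text
clock: 3.45
tool_pos: [0.4945, -0.1013, 0.2504]
eef_rot: [1.0, -0.005, 0.0, 0.001]
contact_force: [0.5, 0.4, 0.2]
opening: 0.35
```

Run:
```python
from h import *
st()
plan([.50,.115,.25],0)
```

```text
t 3.45 pos [ 0.4945 -0.1013  0.2504] yaw -0.57 z [ 8.0e-04 -1.4e-03 -1.0e+00] F [0.5 0.4 0.2] open mm 30.8
shift mm [ 3.300e+00 -2.164e+02  1.000e-01] rot deg [ 0.08 -0.05 -0.57]
```

>>> send_rows:
  moves: [0.001,-0.041,0,0,0,0,0.002,-0.082,0,0,0,0,0.003,-0.123,0,0,0,0,0.003,-0.164,0,0,0,0,0.003,-0.2,0,0,0,-0.5]

```text
clock: 3.87
tool_pos: [0.4996, 0.1005, 0.2503]
eef_rot: [1.0, -0.001, 0.001, 0.0]
contact_force: [0.3, 0.6, -0.5]
opening: 0.352
```

Run:
```python
from h import *
st()
p=imaging.snapshot('wrist')
p=imaging.snapshot('wrist');save(p,'w2')
st()
np.savez('w2.npz',**{k:np.array(v) for k,v in p.items()})
for q,z in [('niche',0),('niche_floor',.02),('cover_knob',.0435),('bead_middle',.0245)]:
        for d in imaging.pinpoint(q,p)[:2]:
            print(q,round(d['score'],2),np.round(px(d['point']),1),np.round(atz(p,px(d['point']),z),4))
```

```text
t 3.87 pos [0.4996 0.1005 0.2503] yaw -0.1 z [ 1.3e-03 -8.0e-04 -1.0e+00] F [ 0.3  0.6 -0.5] open mm 30.96
t 3.97 pos [0.4997 0.1059 0.2502] yaw 0.52 z [ 0.0019  0.0035 -1.    ] F [-0.1  0.4 -0.8] open mm 30.84
niche 0.56 [247.8  71.1] [0.6211 0.123  0.    ]
niche_floor 0.86 [245.4  95.8] [0.5912 0.1252 0.02  ]
cover_knob 0.78 [245.2  82. ] [0.6053 0.1245 0.0435]
bead_middle 0.24 [502.2  11.2] [ 0.6812 -0.1576  0.0245]
```

View pics/w2.png

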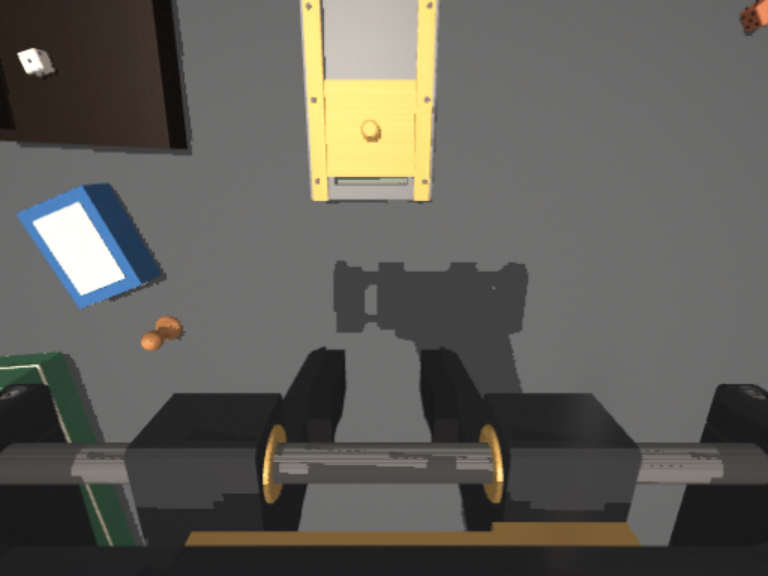

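Run:
```python
from h import *
p=dict(np.load('w2.npz'))
im=p['image'].astype(int); hsv=cv2.cvtColor(p['image'],cv2.COLOR_RGB2HSV)
cr=cv2.cvtColor(p['image'][0:150,190:310],cv2.COLOR_RGB2BGR); cv2.imwrite('pics/w2c.png',cv2.resize(cr,None,fx=5,fy=4.0,interpolation=cv2.INTER_CUBIC) if 0 else cv2.resize(cr,None,fx=4,fy=4,interpolation=cv2.INTER_CUBIC))
def A(u,v,z): return np.round(atz(p,(u/1.5,v/1.5),z),4)
print('near L',A(312,200,.0385),'near R',A(432,200,.0385))
print('far L',A(304,2,.0385),'farR',A(437,2,.0385))
print('knob top',A(371,127,.0515))
print('cover near edge',A(327,177,.0355),A(415,177,.0355))
p=imaging.snapshot('top');np.savez('t1.npz',**{k:np.array(v) for k,v in p.items()})
cr=cv2.cvtColor(p['image'][130:205,185:245],cv2.COLOR_RGB2BGR); cv2.imwrite('pics/t1c.png',cv2.resize(cr,None,fx=8,fy=8,interpolation=cv2.INTER_CUBIC))
st()
```

```text
near L [0.5472 0.1701 0.0385] near R [0.5484 0.0725 0.0385]
far L [0.6837 0.1696 0.0385] farR [0.6846 0.0761 0.0385]
knob top [0.602  0.1218 0.0515]
cover near edge [0.5652 0.1577 0.0355] [0.5661 0.0868 0.0355]
t 4.22 pos [0.4997 0.0961 0.2502] yaw -0.31 z [ 7.0e-04 -2.6e-03 -1.0e+00] F [-0.4 -0.6 -0.2] open mm 30.62
```

View pics/w2c.png

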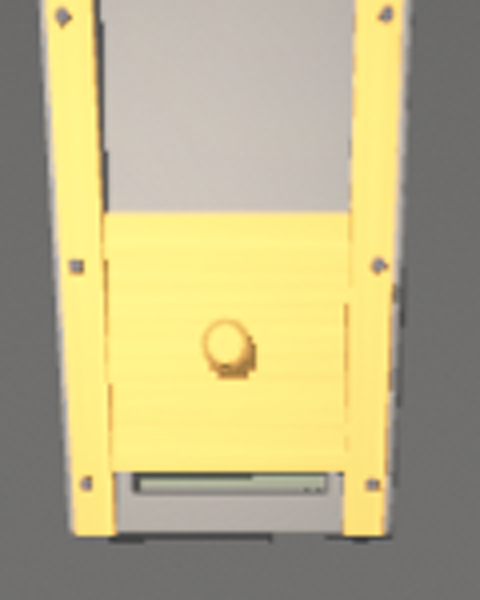

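View pics/t1c.png

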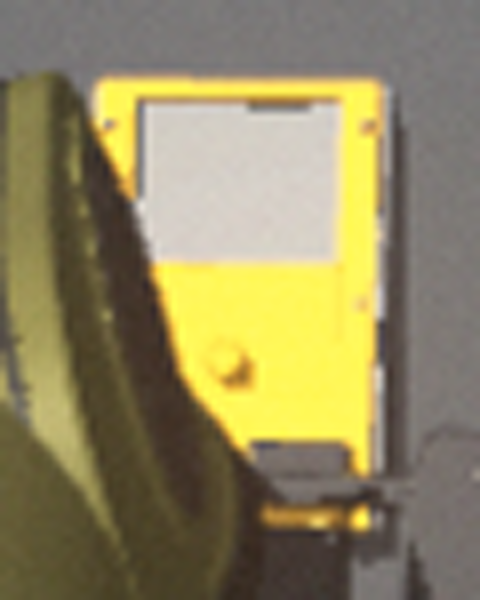

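Run:
```python
from h import *
p=imaging.snapshot('wrist');st()
save(p,'w3')
def A(u,v,z): return np.round(atz(p,(u,v),z),4)
s=cv2.cvtColor(p['image'],cv2.COLOR_RGB2HSV)
m=((s[...,0]>15)&(s[...,0]<35)&(s[...,1]>110)&(s[...,2]>150)).astype(np.uint8); m[170:]=0
ys,xs=np.nonzero(m); print(xs.min(),xs.max(),ys.max())
for y in (40,70,100,125):
    x=np.nonzero(m[y])[0]; print(y,x.min(),x.max(),A(x.min()-.5,y,.0385),A(x.max()+.5,y,.0385))
for x in (212,216,280,284):
    y=np.nonzero(m[:,x])[0].max()+.5; print(x,y,A(x,y,.0385))
d=imaging.pinpoint('cover_knob',p)[:1]
print([ (A(*px(e['point']),.0435)) for e in d]); st()
plan([.6,.122,.12],0.012)
```

```text
t 4.27 pos [0.4997 0.0962 0.2502] yaw -0.3 z [ 7.0e-04 -2.4e-03 -1.0e+00] F [ 0.6 -0.3  0.3] open mm 30.92
184 272 134
40 188 271 [0.6483 0.1698 0.0385] [0.648  0.0777 0.0385]
70 191 271 [0.6183 0.169  0.0385] [0.618  0.0772 0.0385]
100 193 272 [0.5863 0.1693 0.0385] [0.5859 0.0755 0.0385]
125 195 272 [0.5579 0.1691 0.0385] [0.5575 0.075  0.0385]
212 118.5 [0.5653 0.1476 0.0385]
216 118.5 [0.5653 0.1428 0.0385]Traceback (most recent call last):
  File "<stdin>", line 11, in <module>
    return umr_maximum(a, axis, None, out, keepdims, initial, where)
ValueError: zero-size array to reduction operation maximum which has no identity
```

View pics/w3.png

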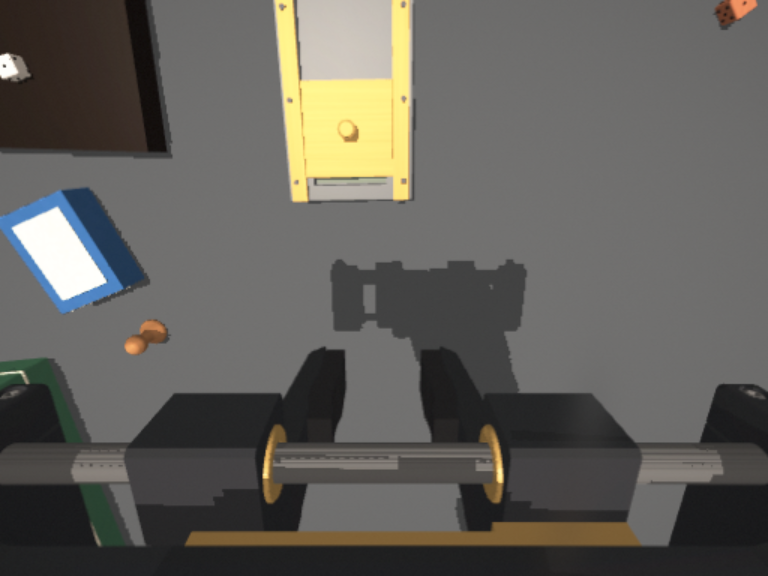

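The block's axis is turned about +1° (yaw 0.016). The knob is at about (0.602, 0.1225), and the cover is about 12 mm open with the niche's near strip already visible at (350,183).

Run:
```python
from h import *
st()
plan([.602,.1225,.10],0.016)
```

```text
t 4.27 pos [0.4997 0.0962 0.2502] yaw -0.3 z [ 7.0e-04 -2.4e-03 -1.0e+00] F [ 0.6 -0.3  0.3] open mm 30.92
shift mm [102.1 -27.2 150.2] rot deg [ 0.14 -0.04 -1.22]
```

>>> send_rows:
  moves: [0.022,-0.006,0.032,0,0,-0.4,0.045,-0.012,0.065,0,0,-0.8,0.068,-0.018,0.1,0,0,-1.2,0.088,-0.023,0.13,0.1,0,-1.2,0.1,-0.027,0.15,0.1,0,-1.2]

```text
clock: 4.68
tool_pos: [0.6012, 0.1203, 0.0971]
eef_rot: [1.0, 0.006, -0.0, 0.001]
contact_force: [-0.1, 0.1, 0.4]
opening: 0.348
```

Run:
```python
from h import *
p=imaging.snapshot('wrist');save(p,'w4')
st()
plan([.602,.1225,.067],0.016)
```

```text
t 4.73 pos [0.6013 0.121  0.0943] yaw 0.76 z [-0.0025 -0.0018 -1.    ] F [ 3.4  0.9 -1.7] open mm 30.66
shift mm [ 0.8 -1.6 27.3] rot deg [ 0.1   0.15 -0.16]
```

View pics/w4.png

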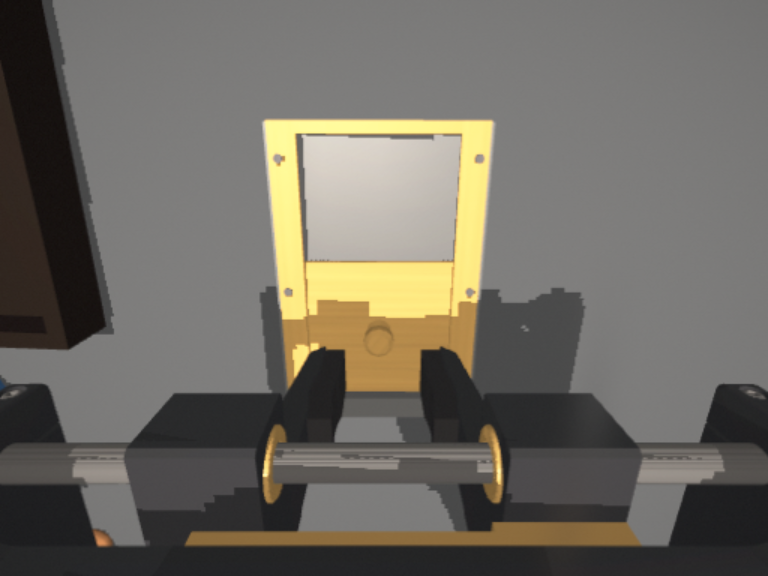

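The knob top shows at (379,338), centred between the fingers (345..421). I'll lower, then close.

>>> send_rows:
  moves: [0,-0.001,0.008,0,0,0,0.001,-0.001,0.017,0,0,0,0.001,-0.001,0.023,0,0,0,0.001,-0.001,0.026,0,0,0,0.001,-0.001,0.027,0,0,0]
  grip_force: 10

```text
clock: 5.15
tool_pos: [0.6018, 0.1216, 0.0677]
eef_rot: [1.0, 0.006, -0.001, 0.001]
contact_force: [-0.9, -0.3, -1.1]
opening: 0.351
```

Run:
```python
from h import *
p=imaging.snapshot('wrist');save(p,'w5')
st()
```

```text
t 5.2 pos [0.602  0.1218 0.0678] yaw 0.75 z [-0.0022 -0.0017 -1.    ] F [-0.5 -0.3  0. ] open mm 30.94
```

View pics/w5.png

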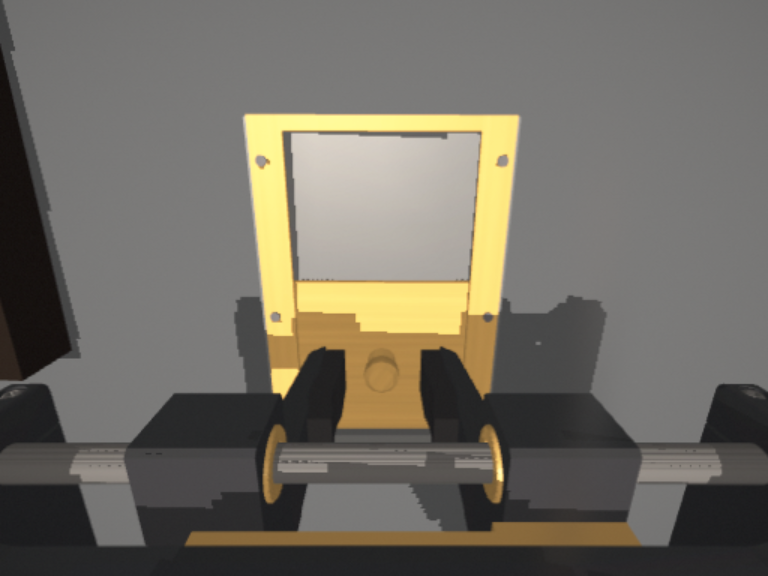

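The knob (381,372) is between the fingertips. Closing now.

>>> send_rows:
  moves: [0,0,0.001,0,0,0,0,0,0.001,0,0,0,0,0,0.001,0,0,0,0,0,0.001,0,0,0,0,0,0.001,0,0,0]
  grip_force: 10
  claw: 0.9

```text
clock: 5.62
tool_pos: [0.6022, 0.1221, 0.0674]
eef_rot: [1.0, 0.007, -0.001, 0.001]
contact_force: [-0.7, 0.9, 3.9]
opening: 0.15
```

>>> send_rows:
  moves: [0.008,0,0,0,0,0,0.018,0,0,0,0,0,0.028,0,0,0,0,0,0.038,0,0,0,0,0,0.044,0,0,0,0,0]

```text
clock: 6.03
tool_pos: [0.6467, 0.1226, 0.0674]
eef_rot: [1.0, 0.007, -0.001, 0.001]
contact_force: [-0.8, 0.1, 3.3]
opening: 0.149
```

>>> send_rows:
  moves: [0.003,0,0,0,0,0,0.006,0,0,0,0,0,0.009,0,0,0,0,0,0.012,0,0,0,0,0,0.014,0,0,0,0,0]

```text
clock: 6.45
tool_pos: [0.659, 0.1228, 0.0673]
eef_rot: [1.0, 0.007, -0.003, 0.001]
contact_force: [-9.3, 0.6, 8.5]
opening: 0.151
```

Run:
```python
from h import *
p=imaging.snapshot('wrist');save(p,'w6')
st()
```

```text
t 6.5 pos [0.6589 0.1228 0.0673] yaw 0.76 z [-0.0064 -0.002  -1.    ] F [-5.5  0.   5.6] open mm 13.2
```

View pics/w6.png

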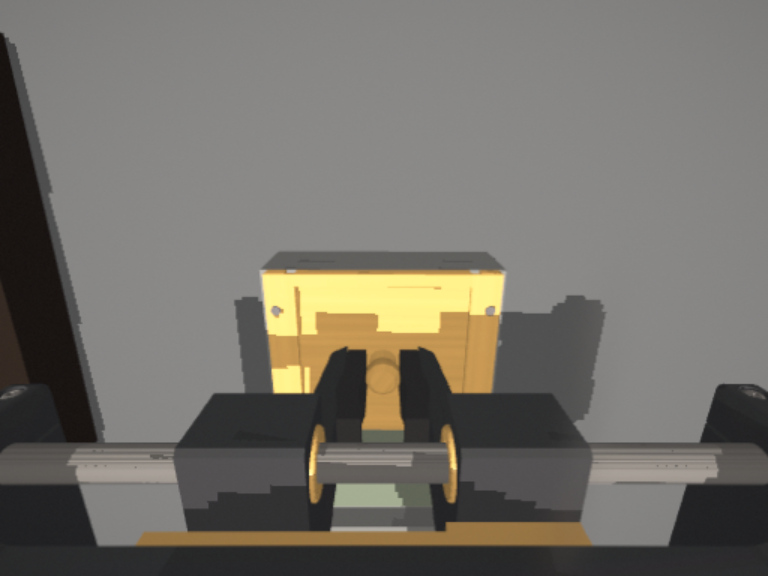

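The cover has met the end stop: the resisting force rose to about 9 N after 57 mm, and its far edge lies against the stop. Now release and lift.

>>> send_rows:
  moves: [0,0,0,0,0,0,0,0,0,0,0,0,0,0,0,0,0,0,0,0,0,0,0,0,0,0,-0.005,0,0,0]
  claw: 0.3

```text
clock: 6.92
tool_pos: [0.6585, 0.1226, 0.0715]
eef_rot: [1.0, 0.007, -0.004, 0.001]
contact_force: [-0.2, -0.0, 0.7]
opening: 0.346
```

>>> send_rows:
  moves: [0,0,-0.02,0,0,0,-0.01,0,-0.05,0,0,0,-0.04,0,-0.09,0,0,0,-0.075,0,-0.13,0,0,0,-0.1,0,-0.15,0,0,0]

```text
clock: 7.33
tool_pos: [0.567, 0.1216, 0.2175]
eef_rot: [1.0, 0.006, -0.002, 0.001]
contact_force: [-0.7, 0.7, 0.4]
opening: 0.353
```

Run:
```python
from h import *
st()
p=imaging.snapshot('wrist');save(p,'w7')
np.savez('w7.npz',**{k:np.array(v) for k,v in p.items()})
for q,z in [('niche',0),('niche_floor',.02),('cover_knob',.0435),('bead_middle',.0245),('bead',.02)]:
        for d in imaging.pinpoint(q,p)[:2]:
            print(q,round(d['score'],2),np.round(px(d['point']),1),np.round(atz(p,px(d['point']),z),4))
st()
```

```text
t 7.33 pos [0.567  0.1216 0.2175] yaw 0.73 z [-0.0049 -0.0017 -1.    ] F [-0.7  0.7  0.4] open mm 31.04
niche 0.74 [257.7 123.1] [0.6256 0.1197 0.    ]
niche_floor 0.68 [254.3 149.8] [0.5963 0.1234 0.02  ]
cover_knob 0.82 [253.1  92.8] [0.659  0.1255 0.0435]
cover_knob 0.53 [115.  267.7] [0.4462 0.3004 0.0435]
bead_middle 0.41 [249.8 153.4] [0.5927 0.1287 0.0245]
bead 0.48 [248.3 153.1] [0.5922 0.1305 0.02  ]
t 7.63 pos [0.5676 0.1216 0.2148] yaw 0.74 z [-0.0076 -0.0026 -1.    ] F [-0.2 -0.1 -0.3] open mm 30.73
```

View pics/w7.png

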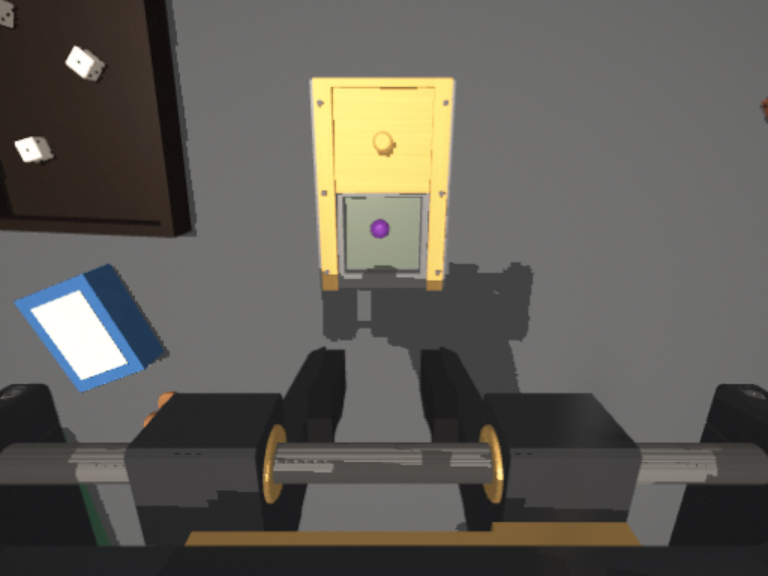

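The cover is fully back and the niche is bare, with the bead at (380,228). I'll measure both precisely.

Run:
```python
from h import *
p=dict(np.load('w7.npz'))
def A(u,v,z): return np.round(atz(p,(u,v),z),4)
s=cv2.cvtColor(p['image'],cv2.COLOR_RGB2HSV)
m=((s[...,0]>125)&(s[...,0]<160)&(s[...,1]>90)); m[250:]=0
ys,xs=np.nonzero(m); ok=(abs(xs-253)<20)&(abs(ys-152)<20); xs,ys=xs[ok],ys[ok]
print('bead px',xs.mean(),ys.mean(),xs.min(),xs.max(),ys.min(),ys.max(),ok.sum(), A(xs.mean(),ys.mean(),.0245),A(xs.min()-.5,ys.mean(),.023),A(xs.max()+.5,ys.mean(),.023))
m=((s[...,0]>15)&(s[...,0]<35)&(s[...,1]>110)&(s[...,2]>100)).astype(np.uint8); m[195:]=0
for y in (60,80,100,120,140,160,175):
    x=np.nonzero(m[y,190:310])[0]+190; a,b=A(x.min()-.5,y,.0385),A(x.max()+.5,y,.0385);print(y,a,b,(a+b)/2)
for x in (216,220,288,292):
    y=np.nonzero(m[:,x])[0]; print(x,A(x,y.max()+.5,.0385),A(x,y.min()-.5,.0385))
print('knob top',A(383/1.5,141/1.5,.0515))
print('bead h uncertain: depth', p['depth'][152,250:257], 'knob depth')
cr=cv2.cvtColor(p['image'][45:200,200:310],cv2.COLOR_RGB2BGR); cv2.imwrite('pics/w7c.png',cv2.resize(cr,None,fx=3.8,fy=3.8,interpolation=cv2.INTER_CUBIC))
```

```text
bead px 252.72033898305085 152.14406779661016 247 258 146 158 118 [0.5942 0.1252 0.0245] [0.5939 0.1326 0.023 ] [0.5941 0.1184 0.023 ]
60 [0.6894 0.1688 0.0385] [0.6907 0.078  0.0385] [0.69005 0.1234  0.0385 ]
80 [0.6708 0.1695 0.0385] [0.6721 0.0778 0.0385] [0.67145 0.12365 0.0385 ]
100 [0.6514 0.1693 0.0385] [0.6526 0.0775 0.0385] [0.652  0.1234 0.0385]
120 [0.631  0.1701 0.0385] [0.6323 0.0772 0.0385] [0.63165 0.12365 0.0385 ]
140 [0.6096 0.1698 0.0385] [0.6109 0.0758 0.0385] [0.61025 0.1228  0.0385 ]
160 [0.5872 0.1695 0.0385] [0.5885 0.0766 0.0385] [0.58785 0.12305 0.0385 ]
175 [0.5697 0.169  0.0385] [0.5709 0.0766 0.0385] [0.5703 0.1228 0.0385]
216 [0.547  0.1681 0.0385] [0.6971 0.1629 0.0385]
220 [0.5471 0.1633 0.0385] [0.6972 0.159  0.0385]
288 [0.5482 0.0829 0.0385] [0.6981 0.0911 0.0385]
292 [0.5483 0.0782 0.0385] [0.6982 0.0871 0.0385]
knob top [0.6576 0.1231 0.0515]
bead h uncertain: depth [0.31169748 0.31018484 0.3121894  0.31025606 0.3104687  0.30990127
 0.3112922 ] knob depth
```

View pics/w7c.png

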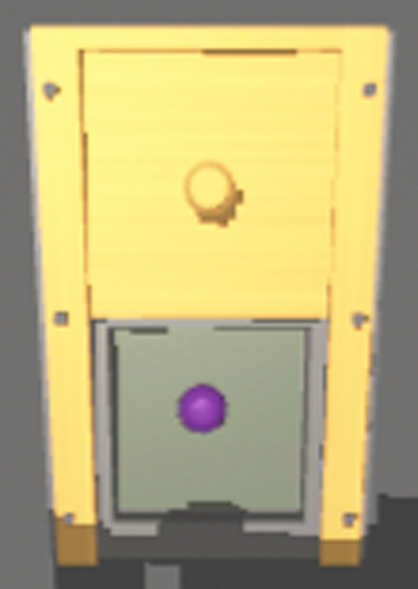

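The bead is about 4 mm beyond and 2 mm left of the niche middle, at (0.594, 0.125). The block's near edge is x = 0.5476. Now to the tweezers.

Run:
```python
from h import *
p=dict(np.load('w1.npz'))
for n,u,v,z in [('tipL',360.5,97,.003),('tipR',409,90,.003),('tail',412,290,.01),('gripL',381,185,.018),('gripR',415,180,.018)]:
    print(n,np.round(atz(p,(u/1.5,v/1.5),z),4))
plan([.42,-.31,.20],0.16)
```

```text
tipL [ 0.5562 -0.2628  0.003 ]
tipR [ 0.5622 -0.3051  0.003 ]
tail [ 0.3807 -0.3136  0.01  ]
gripL [ 0.4827 -0.2816  0.018 ]
gripR [ 0.4874 -0.3121  0.018 ]
shift mm [-153.1  429.6   17.1] rot deg [ 0.11  0.45 -8.42]
```

>>> send_rows:
  moves: [-0.012,0.03,-0.005,0,0,-0.8,-0.025,0.068,-0.008,0,0,-1.6,-0.038,0.107,-0.008,0,0.2,-2.4,-0.052,0.146,-0.008,0,0.4,-3.2,-0.066,0.185,-0.008,0,0.4,-4]
  claw: -0.2

```text
clock: 8.05
tool_pos: [0.5039, -0.0662, 0.2224]
eef_rot: [0.999, 0.042, -0.001, 0.001]
contact_force: [-0.3, -0.2, -0.5]
opening: 0.601
```

Run:
```python
from h import *
st()
plan([.42,-.31,.20],0.164)
```

```text
t 8.05 pos [ 0.5039 -0.0662  0.2224] yaw 4.79 z [-0.0019 -0.0024 -1.    ] F [-0.3 -0.2 -0.5] open mm 52.92
shift mm [-103.9  235.9   23.1] rot deg [ 0.12  0.13 -4.61]
```

>>> send_rows:
  moves: [-0.016,0.038,0.004,0,0,-0.9,-0.032,0.076,0.008,0,0,-1.8,-0.048,0.114,0.012,0,0,-2.7,-0.064,0.15,0.016,0,0,-3.6,-0.078,0.18,0.02,0,0,-4.6]

```text
clock: 8.47
tool_pos: [0.44, -0.256, 0.2012]
eef_rot: [0.997, 0.081, -0.002, 0.001]
contact_force: [1.0, -1.1, 0.1]
opening: 0.6
```

>>> send_rows:
  moves: [-0.008,0.02,0,0,0,0,-0.015,0.036,0,0,0,0,-0.02,0.045,0,0,0,0,-0.02,0.045,0,0,0,0,-0.02,0.045,0,0,0,0]

```text
clock: 8.88
tool_pos: [0.4277, -0.3032, 0.2006]
eef_rot: [0.997, 0.08, -0.002, 0.001]
contact_force: [-0.4, 0.8, -0.1]
opening: 0.601
```

Run:
```python
from h import *
st()
p=imaging.snapshot('wrist');save(p,'w8');st()
np.savez('w8.npz',**{k:np.array(v) for k,v in p.items()})
for q,z in [('finger_grip',.013),('gauge_ring',.018),('tip_left',.001),('tip_right',.001),('tips_middle',.001)]:
        for d in imaging.pinpoint(q,p)[:1]:
            print(q,round(d['score'],2),np.round(px(d['point']),1),np.round(atz(p,px(d['point']),z),4))
```

```text
t 8.88 pos [ 0.4277 -0.3032  0.2006] yaw 9.22 z [-0.0042 -0.0015 -1.    ] F [-0.4  0.8 -0.1] open mm 52.89
t 8.93 pos [ 0.4281 -0.3023  0.2008] yaw 9.32 z [-0.0039 -0.0013 -1.    ] F [ 0.3  0.5 -0.1] open mm 52.84
finger_grip 0.63 [256.4 137.5] [ 0.4725 -0.2967  0.013 ]
gauge_ring 0.89 [267.   93.2] [ 0.5206 -0.3001  0.018 ]
tip_left 0.6 [239.2  54.1] [ 0.5549 -0.2645  0.001 ]
tip_right 0.71 [256.5 135.2] [ 0.4736 -0.2967  0.001 ]
```

View pics/w8.png

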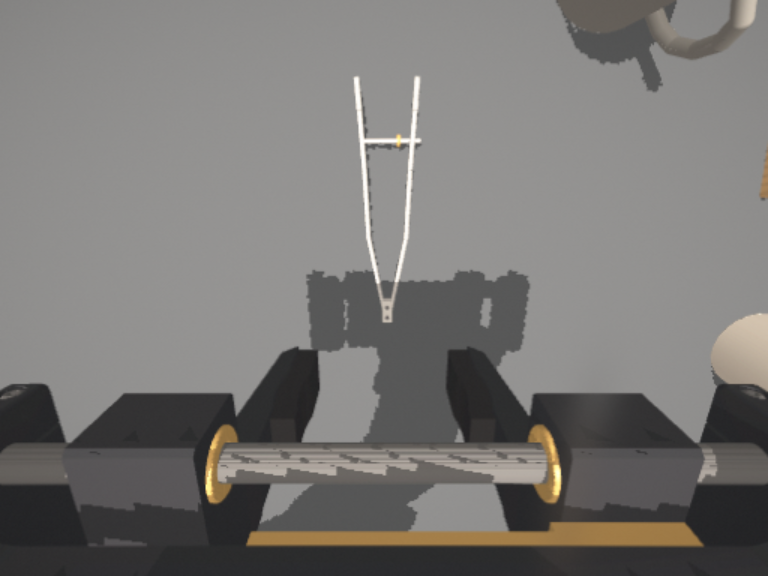

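The tweezers line up with the tool: tips at (357,77) and (417,77), tail at (387,321).

Run:
```python
from h import *
p=dict(np.load('w8.npz'))
g=lambda u,v,z: atz(p,(u/1.5,v/1.5),z)
tl,tr=g(357,77,.004),g(417.5,77,.004); mid=(tl+tr)/2; tail=g(387.5,321,.008)
print(tl,tr,mid,tail,np.linalg.norm(mid-tail),np.linalg.norm(tl-tr))
d=(mid-tail)[:2]; print(np.degrees(np.arctan2(d[1],d[0])))
u=d/np.linalg.norm(d)
print('origin from tips',mid[:2]-.086*u,'from tail',tail[:2]+.1*u)
rl=g(364,141,.018);print('ring-pin L',rl,'origin from ring', g(390,141,.018)[:2]-.045*u)
print('yaw now'); st()
cr=cv2.cvtColor(p['image'][40:225,225:290],cv2.COLOR_RGB2BGR); cv2.imwrite('pics/w8c.png',cv2.resize(cr,None,fx=3.2,fy=3.2,interpolation=cv2.INTER_CUBIC))
```

```text
[ 0.5568582  -0.26305699  0.004     ] [ 0.56372766 -0.30515128  0.004     ] [ 0.56029293 -0.28410413  0.004     ] [ 0.37767497 -0.31487594  0.008     ] 0.18523558804743007 0.042651124564596236
9.564701935693936
origin from tips [ 0.47548845 -0.298394  ] from tail [ 0.47628483 -0.29825981]
ring-pin L [ 0.51561949 -0.27476468  0.018     ] origin from ring [ 0.47420867 -0.30038322]
yaw now
t 9.18 pos [ 0.4281 -0.3024  0.2015] yaw 9.36 z [-0.0034 -0.0024 -1.    ] F [-0.5  0.1  0.4] open mm 52.77
```

View pics/w8c.png

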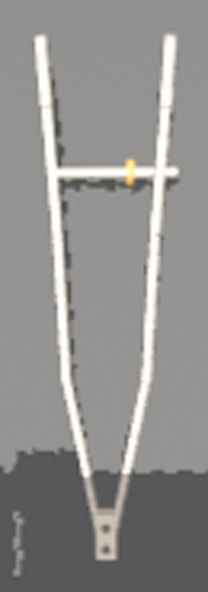

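Run:
```python
from h import *
plan([.4757,-.2984,.06],0.165)
```

```text
shift mm [ 48.2   3.5 141.3] rot deg [ 0.1   0.22 -0.09]
```

>>> send_rows:
  moves: [0.012,0.001,0.035,0,0,0,0.024,0.002,0.07,0,0.1,0,0.036,0.003,0.105,0,0.2,0,0.044,0.004,0.13,0,0.2,0,0.048,0.004,0.141,0,0.2,0]

```text
clock: 9.6
tool_pos: [0.4758, -0.2971, 0.0572]
eef_rot: [0.997, 0.083, -0.001, -0.0]
contact_force: [0.7, -0.0, 0.2]
opening: 0.6
```

Run:
```python
from h import *
st()
p=imaging.snapshot('wrist');save(p,'w9')
np.savez('w9.npz',**{k:np.array(v) for k,v in p.items()})
plan([.4757,-.2984,.027],0.165);st()
g=lambda u,v,z: atz(p,(u/1.5,v/1.5),z)
```

```text
t 9.6 pos [ 0.4758 -0.2971  0.0572] yaw 9.49 z [-2.7e-03  5.0e-04 -1.0e+00] F [ 0.7 -0.   0.2] open mm 52.84
shift mm [-0.4  1.6 29.9] rot deg [-0.09  0.16  0.05]
t 9.65 pos [ 0.4759 -0.2968  0.0569] yaw 9.5 z [-0.003  0.001 -1.   ] F [ 0.9 -0.  -1.8] open mm 52.87
```

View pics/w9.png

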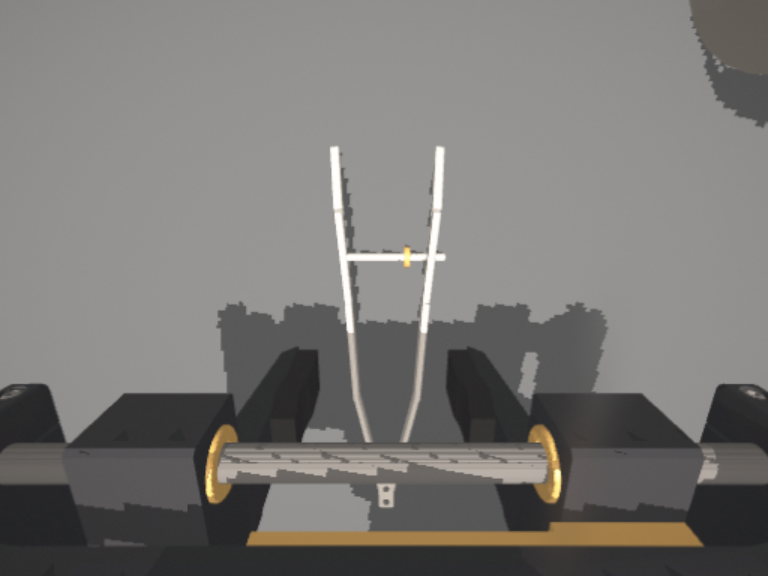

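The tweezers' midline is at column 387 and the fingers' middle at 383, which agrees with the planned 1.6 mm shift. Descending.

>>> send_rows:
  moves: [0,0.001,0.009,0,0.1,0,0,0.0015,0.019,0,0.1,0,0,0.0015,0.026,0,0.1,0,0,0.0015,0.029,0,0.1,0,0,0.0015,0.03,0,0.1,0]

```text
clock: 10.07
tool_pos: [0.4757, -0.2985, 0.0269]
eef_rot: [0.997, 0.083, -0.001, -0.001]
contact_force: [0.3, -0.2, -0.1]
opening: 0.597
```

>>> send_rows:
  moves: [0,0,0,0,0,0,0,0,0,0,0,0,0,0,0,0,0,0,0,0,0,0,0,0,0,0,0,0,0,0]
  claw: 0.24
  grip_force: 12

```text
clock: 10.48
tool_pos: [0.476, -0.2987, 0.0273]
eef_rot: [0.997, 0.083, -0.0, -0.0]
contact_force: [0.1, -0.4, 1.5]
opening: 0.379
```

Run:
```python
from h import *
p=imaging.snapshot('wrist');save(p,'w10');st()
```

```text
t 10.53 pos [ 0.4759 -0.2987  0.0273] yaw 9.47 z [-9.e-04  7.e-04 -1.e+00] F [-1.   0.2  1.5] open mm 33.4
```

View pics/w10.png

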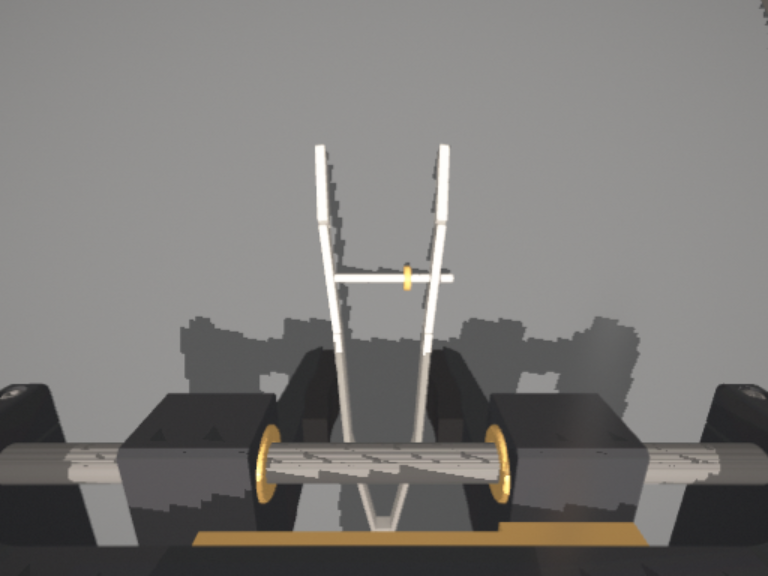

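The pads just touch the blades at 33.4 mm. Squeezing to about 25.5 mm.

>>> send_rows:
  moves: [0,0,0,0,0,0,0,0,0,0,0,0,0,0,0,0,0,0,0,0,0,0,0,0,0,0,0,0,0,0]
  claw: 0.42
  grip_force: 12

```text
clock: 10.95
tool_pos: [0.4761, -0.2987, 0.0273]
eef_rot: [0.997, 0.083, -0.0, -0.0]
contact_force: [0.5, -0.1, 1.1]
opening: 0.289
```

Run:
```python
from h import *
p=imaging.snapshot('wrist');save(p,'w11');st()
cr=cv2.cvtColor(p['image'][80:260,190:320],cv2.COLOR_RGB2BGR); cv2.imwrite('pics/w11c.png',cv2.resize(cr,None,fx=3.2,fy=3.2,interpolation=cv2.INTER_CUBIC))
```

```text
t 11.0 pos [ 0.4761 -0.2987  0.0273] yaw 9.48 z [-5.e-04  7.e-04 -1.e+00] F [ 0.2 -0.9  1.3] open mm 25.65
```

View pics/w11c.png

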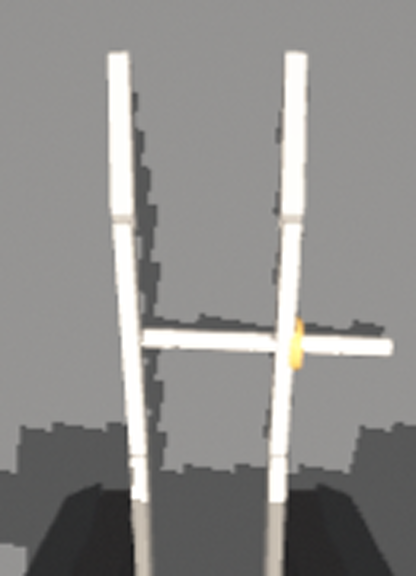

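The ring is halfway out past the right blade's outer face at (295,343), so a little more squeeze.

>>> send_rows:
  moves: [0,0,0,0,0,0,0,0,0,0,0,0,0,0,0,0,0,0,0,0,0,0,0,0,0,0,0,0,0,0]
  claw: 0.435

```text
clock: 11.42
tool_pos: [0.4762, -0.2987, 0.0273]
eef_rot: [0.997, 0.083, -0.0, -0.0]
contact_force: [1.1, 0.6, 0.9]
opening: 0.286
```

Run:
```python
from h import *
p=imaging.snapshot('wrist');save(p,'w12');st()
cr=cv2.cvtColor(p['image'][80:260,190:320],cv2.COLOR_RGB2BGR); cv2.imwrite('pics/w12c.png',cv2.resize(cr,None,fx=3.2,fy=3.2,interpolation=cv2.INTER_CUBIC))
```

```text
t 11.47 pos [ 0.4762 -0.2987  0.0273] yaw 9.48 z [-5.e-04  7.e-04 -1.e+00] F [0.8 0.2 0.7] open mm 24.99
```

View pics/w12c.png

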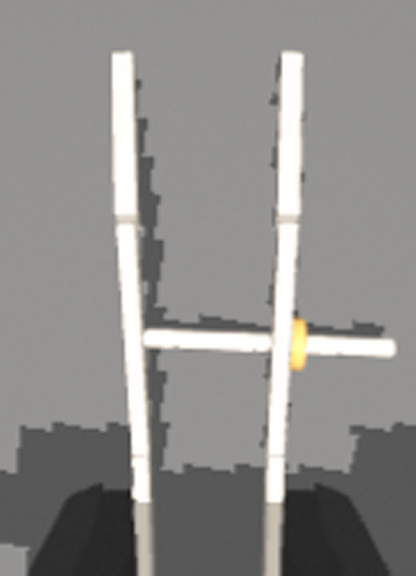

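```bash
cat > gap.py <<'E'
import cv2,numpy as np,sys
# subpixel inner edges at tips from saved 1.5x picture
def edges(n,rows):
    im=cv2.imread('pics/%s.png'%n).astype(float).min(2)
    out=[]
    for y in rows:
        l=im[y,280:500]
        th=(np.median(l)+l.max())/2
        c=[];
        for i in range(len(l)-1):
            if (l[i]-th)*(l[i+1]-th)<0: c.append(280+i+(th-l[i])/(l[i+1]-l[i]))
        out.append((y,np.round(c,1).tolist()))
    return out
if __name__=='__main__':
    for n in sys.argv[1:]:
        print(n)
        for o in edges(n,(150,155,160,170,278)): print(o)
E
python3 gap.py w10 w11 w12
```

```text
w10
(150, [314.6, 324.1, 439.3])
(155, [314.7, 324.1, 439.3, 448.9])
(160, [314.7, 324.5, 438.9, 448.6])
(170, [315.1, 324.9, 438.4, 448.2])
(278, [326.6, 331.8, 334.7, 402.7, 411.7, 428.2, 432.4, 437.1, 441.6, 451.3])
w11
(150, [335.3, 344.6, 418.4, 428.3])
(155, [335.3, 344.8, 418.3, 428.0])
(160, [335.6, 345.0, 418.2, 427.7])
(170, [335.6, 345.1, 418.1, 428.0])
(278, [341.8, 349.5, 351.8, 411.3, 414.4, 421.3, 426.8, 443.9])
w12
(150, [337.1, 346.7, 416.8, 426.4])
(155, [337.1, 346.7, 416.7, 426.0])
(160, [337.1, 346.6, 416.4, 426.0])
(170, [337.3, 347.0, 416.3, 426.0])
(278, [343.0, 420.8, 429.0, 438.0])
```

The tip-spacing ratio against the open picture gives about 24.35 mm. A hair more squeeze, then lift gently.

>>> send_rows:
  moves: [0,0,0,0,0,0,0,0,0,0,0,0,0,0,0,0,0,0,0,0,0,0,0,0,0,0,0,0,0,0]
  claw: 0.439
  grip_force: 15

```text
clock: 11.88
tool_pos: [0.4762, -0.2987, 0.0273]
eef_rot: [0.997, 0.083, -0.0, -0.0]
contact_force: [-0.1, -0.2, 0.0]
opening: 0.28
```

```bash
python3 - <<'E'
from h import *
p=imaging.snapshot('wrist');save(p,'w13');st()
cr=cv2.cvtColor(p['image'][80:260,190:320],cv2.COLOR_RGB2BGR); cv2.imwrite('pics/w13c.png',cv2.resize(cr,None,fx=3.2,fy=3.2,interpolation=cv2.INTER_CUBIC))
E
python3 gap.py w13
```

```text
t 11.93 pos [ 0.4762 -0.2987  0.0273] yaw 9.48 z [-4.e-04  7.e-04 -1.e+00] F [0.4 0.3 0.8] open mm 24.65
w13
(150, [337.3, 347.1, 416.5, 425.4])
(155, [337.7, 347.0, 416.0, 425.7])
(160, [337.7, 347.3, 415.8, 425.6])
(170, [337.7, 347.4, 415.4, 425.3])
(278, [343.2, 420.5, 429.0, 437.8])
```

View pics/w13c.png

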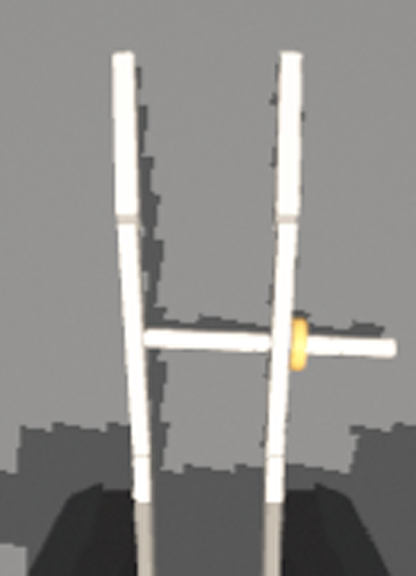

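The gap is now about 24.05 mm, with the ring (300,343) just outside the blade. Lifting.

>>> send_rows:
  moves: [0,0,-0.002,0,0,0,0,0,-0.006,0,0,0,0,0,-0.013,0,0,0,0,0,-0.022,0,0,0,0,0,-0.032,0,0,0]

```text
clock: 12.35
tool_pos: [0.476, -0.2987, 0.0602]
eef_rot: [0.997, 0.083, -0.0, -0.0]
contact_force: [0.2, -0.8, -0.1]
opening: 0.283
```

>>> send_rows:
  moves: [0,0,-0.012,0,0,0,0,0,-0.025,0,0,0,0,0,-0.038,0,0,0,0,0,-0.047,0,0,0,0,0,-0.05,0,0,0]

```text
clock: 12.77
tool_pos: [0.4769, -0.2993, 0.1125]
eef_rot: [0.997, 0.083, 0.001, 0.0]
contact_force: [0.7, -0.2, 0.1]
opening: 0.284
```

```bash
python3 - <<'E'
from h import *
p=imaging.snapshot('wrist');save(p,'w14');st()
plan([.49,.115,.13],0.012)
E
python3 gap.py w14
```

```text
t 12.82 pos [ 0.4768 -0.2992  0.1121] yaw 9.46 z [ 1.8e-03 -6.0e-04 -1.0e+00] F [-0.1  0.2 -1. ] open mm 24.84
shift mm [  81.2 -406.4  -18.1] rot deg [ 0.04 -0.1   8.78]
w14
(150, [337.3, 347.1, 416.4, 425.6])
(155, [337.7, 347.1, 415.8, 425.6])
(160, [337.7, 347.5, 415.8, 425.6])
(170, [337.7, 347.4, 415.4, 425.3])
(278, [343.4, 408.7, 412.4, 419.8, 428.8])
```

View pics/w14.png

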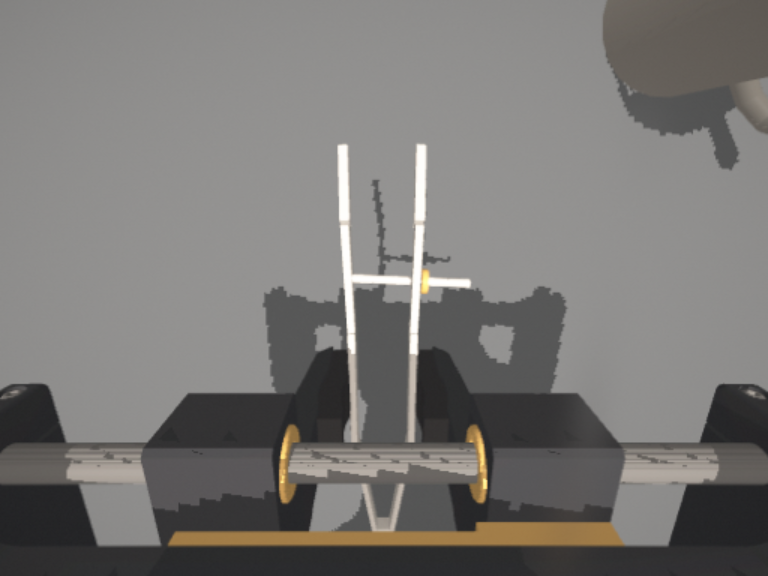

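The tweezers hang unchanged in the jaws, with the same tip and ring pixels as before lifting. I'll carry them over at moderate speed.

>>> send_rows:
  moves: [0.001,-0.006,-0.001,0,0,0.3,0.004,-0.02,-0.003,0,0,0.8,0.008,-0.04,-0.005,0,0,1.5,0.013,-0.065,-0.008,0,0,2.2,0.018,-0.09,-0.01,0,0,3]

```text
clock: 13.23
tool_pos: [0.4792, -0.2063, 0.1217]
eef_rot: [0.998, 0.055, 0.0, 0.0]
contact_force: [1.0, 0.3, 0.4]
opening: 0.28
```

Run:
```python
from h import *
st()
plan([.495,.12,.12],0.012)
```

```text
t 13.23 pos [ 0.4792 -0.2063  0.1217] yaw 6.36 z [ 8.e-04 -2.e-04 -1.e+00] F [1.  0.3 0.4] open mm 24.66
shift mm [  51.9 -322.6    1.6] rot deg [ 0.02 -0.05  5.67]
```

>>> send_rows:
  moves: [0.004,-0.025,0,0,0,0.5,0.008,-0.05,0,0,0,1,0.012,-0.075,0,0,0,1.5,0.016,-0.1,0,0,0,2,0.02,-0.125,0,0,0,2.5]

```text
clock: 13.65
tool_pos: [0.4846, -0.0781, 0.1212]
eef_rot: [0.999, 0.033, -0.0, -0.0]
contact_force: [0.3, -0.3, -0.3]
opening: 0.281
```

Run:
```python
from h import *
st()
plan([.495,.12,.12],0.012)
```

```text
t 13.65 pos [ 0.4846 -0.0781  0.1212] yaw 3.84 z [-4.e-04  1.e-04 -1.e+00] F [ 0.3 -0.3 -0.3] open mm 24.75
shift mm [  23.6 -197.     1.2] rot deg [-0.01  0.02  3.15]
```

>>> send_rows:
  moves: [0.003,-0.025,0,0,0,0.5,0.006,-0.05,0,0,0,1,0.009,-0.075,0,0,0,1.5,0.012,-0.1,0,0,0,2,0.015,-0.122,0,0,0,2.4]

```text
clock: 14.07
tool_pos: [0.4906, 0.047, 0.1207]
eef_rot: [1.0, 0.013, -0.001, -0.0]
contact_force: [1.3, 0.3, -0.2]
opening: 0.282
```

>>> send_rows:
  moves: [0.003,-0.02,0,0,0,0.3,0.005,-0.037,0,0,0,0.5,0.007,-0.05,0,0,0,0.7,0.008,-0.06,0,0,0,0.8,0.008,-0.065,0,0,0,0.8]

```text
clock: 14.48
tool_pos: [0.4965, 0.1141, 0.1204]
eef_rot: [1.0, 0.007, -0.001, -0.001]
contact_force: [0.3, 0.1, -1.2]
opening: 0.276
```

>>> send_rows:
  moves: [0,-0.002,0,0,0,0,0,-0.003,0,0,0,0,0,-0.003,0,0,0,0,0,-0.003,0,0,0,0,0,-0.003,0,0,0,0]

```text
clock: 14.9
tool_pos: [0.4965, 0.1161, 0.1204]
eef_rot: [1.0, 0.006, -0.001, -0.0]
contact_force: [0.1, -0.2, -0.1]
opening: 0.281
```

```bash
python3 - <<'E'
from h import *
p=imaging.snapshot('wrist');save(p,'w15');st()
np.savez('w15.npz',**{k:np.array(v) for k,v in p.items()})
E
python3 gap.py w15
```

```text
t 14.95 pos [0.4965 0.1163 0.1204] yaw 0.74 z [-2.5e-03  7.0e-04 -1.0e+00] F [ 0.5  0.4 -0.5] open mm 24.51
w15
(150, [337.9, 346.6, 416.9, 425.6])
(155, [337.8, 346.5, 417.0, 425.6])
(160, [337.8, 346.6, 416.9, 425.4])
(170, [338.3, 347.2, 416.6, 425.2])
(278, [343.9, 350.9, 354.9, 420.2])
```

View pics/w15.png

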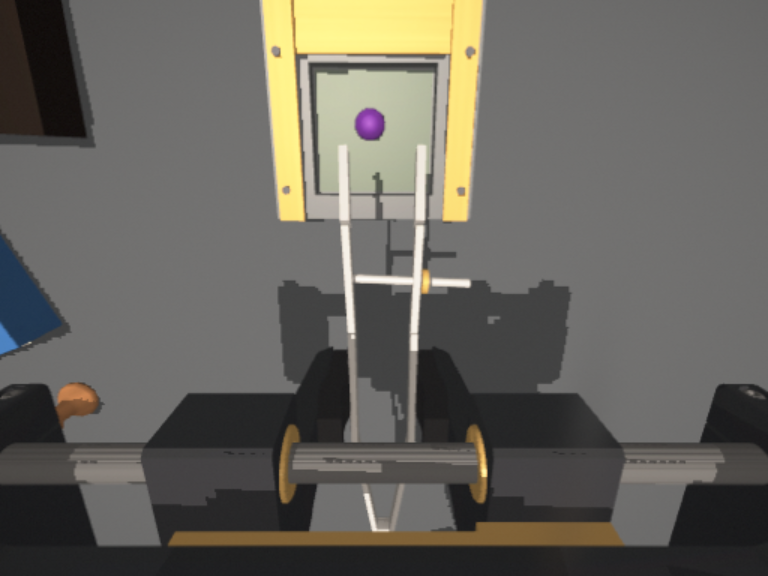

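```bash
cat >> h.py <<'E'
def rel(p,tcp,tipuv):
    # tips middle and bead, world, from same picture
    t=atz(p,tipuv,tcp[2]-.0273+.004)
    s=cv2.cvtColor(p['image'],cv2.COLOR_RGB2HSV)
    m=((s[...,0]>125)&(s[...,0]<160)&(s[...,1]>90)).astype(np.uint8); m[200:]=0
    n,l,stt,c=cv2.connectedComponentsWithStats(m); i=1+np.argmax(stt[1:,4])
    b=atz(p,c[i],.0245)
    print('tips end',np.round(t,4),'bead',np.round(b,4),'px',np.round(c[i],1),stt[i])
    return t,b
E
python3 - <<'E'
from h import *
p=dict(np.load('w15.npz'))
t,b=rel(p,[.4965,.1163,.1204],(381.75/1.5,147/1.5))
print(t-np.array([.4965,.1163,.1204]))
d=b-t; print('shift world',d, 'with tips 1mm from end')
for u,v in [(281,220),(304,220),(444,220),(467,220)]: print(atz(p,(u/1.5,v/1.5),.0385))
# tail direction
print(atz(p,(383/1.5,530/1.5),.1204-.0273+.01))
for u,v in [(316,192),(433,192),(312,70),(437,68)]: print('floor',atz(p,(u/1.5,v/1.5),.02))
E
```

```text
tips end [0.5818 0.1184 0.0971] bead [0.5936 0.125  0.0245] px [246.2  82.5] [237  72  19  21 313]
[ 0.08531802  0.0020683  -0.0233    ]
shift world [ 0.01178603  0.00660202 -0.0726    ] with tips 1mm from end
[0.54741616 0.16866248 0.0385    ]
[0.54758283 0.15711962 0.0385    ]
[0.54857518 0.0868828  0.0385    ]
[0.54873444 0.07535685 0.0385    ]
[0.41807982 0.11558788 0.1031    ]
floor [0.55967342 0.15354844 0.02      ]
floor [0.56055061 0.09087751 0.02      ]
floor [0.61773343 0.15315655 0.02      ]
floor [0.61942105 0.09218573 0.02      ]
```

Run:
```python
from h import *
st(); plan([.509,.1229,.080],0.013)
```

```text
t 14.95 pos [0.4965 0.1163 0.1204] yaw 0.74 z [-2.5e-03  7.0e-04 -1.0e+00] F [ 0.5  0.4 -0.5] open mm 24.51
shift mm [12.6 -6.4 40.4] rot deg [-0.04  0.14 -0.  ]
```

>>> send_rows:
  moves: [0.002,-0.001,0.006,0,0,0,0.005,-0.003,0.016,0,0.1,0,0.009,-0.005,0.028,0,0.1,0,0.012,-0.006,0.037,0,0.1,0,0.0125,-0.0065,0.04,0,0.1,0]

```text
clock: 15.37
tool_pos: [0.5088, 0.1232, 0.0782]
eef_rot: [1.0, 0.007, -0.001, -0.0]
contact_force: [-0.6, -0.3, -0.7]
opening: 0.282
```

>>> send_rows:
  moves: [0,0,0,0,0,0,0,0,0,0,0,0,0,0,0,0,0,0,0,0,0,0,0,0,0,0,0,0,0,0]

```text
clock: 15.78
tool_pos: [0.5089, 0.1232, 0.0786]
eef_rot: [1.0, 0.007, -0.001, -0.0]
contact_force: [0.2, -0.3, -0.4]
opening: 0.28
```

```bash
python3 - <<'E'
from h import *
p=imaging.snapshot('wrist');save(p,'w16');st()
np.savez('w16.npz',**{k:np.array(v) for k,v in p.items()})
s=r.get_state()
t,b=rel(p,s['tool_pos'],(381.75/1.5,147/1.5)); print('d',b-t)
cr=cv2.cvtColor(p['image'][50:220,185:325],cv2.COLOR_RGB2BGR); cv2.imwrite('pics/w16c.png',cv2.resize(cr,None,fx=3.5,fy=3.5,interpolation=cv2.INTER_CUBIC))
E
python3 gap.py w16
```

```text
t 15.83 pos [0.509  0.1232 0.0786] yaw 0.75 z [-1.9e-03  6.0e-04 -1.0e+00] F [-0.1 -0.2  0.6] open mm 24.75
tips end [0.5943 0.1255 0.0553] bead [0.5938 0.125  0.0245] px [255.4  99.5] [244  88  24  24 457]
d [-0.00041731 -0.00044069 -0.03080743]
w16
(150, [337.6, 346.8, 416.8, 425.7])
(155, [337.6, 346.7, 416.9, 425.7])
(160, [337.7, 346.7, 416.8, 425.2])
(170, [338.3, 347.2, 416.6, 424.5])
(278, [344.0, 350.9, 351.3, 410.3, 413.3, 419.7])
```

View pics/w16c.png

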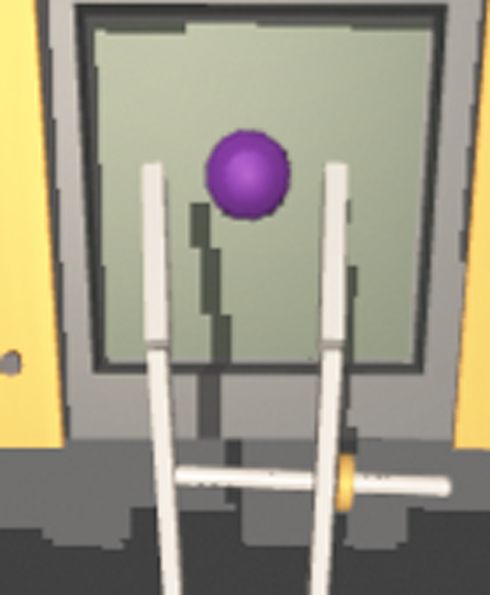

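The tips straddle the bead evenly (bead centre (248,174), tips at columns 152 and 337 in the crop), and the ring is just clear. I'll lower to just above the bead.

>>> send_rows:
  moves: [0,0,0.002,0,0,0,0.0005,0.0003,0.006,0,0,0,0.001,0.0004,0.011,0,0.1,0,0.001,0.0004,0.015,0,0.1,0,0.001,0.0004,0.017,0,0.1,0]

```text
clock: 16.25
tool_pos: [0.5096, 0.1228, 0.0608]
eef_rot: [1.0, 0.007, -0.001, -0.0]
contact_force: [-0.4, -0.3, -0.7]
opening: 0.282
```

>>> send_rows:
  moves: [0,0,0,0,0,0,0,0,0,0,0,0,0,0,0,0,0,0,0,0,0,0,0,0,0,0,0,0,0,0]

```text
clock: 16.67
tool_pos: [0.5097, 0.1228, 0.0609]
eef_rot: [1.0, 0.007, -0.0, -0.0]
contact_force: [0.6, -0.8, -0.7]
opening: 0.281
```

```bash
python3 - <<'E'
from h import *
p=imaging.snapshot('wrist');save(p,'w17');st()
np.savez('w17.npz',**{k:np.array(v) for k,v in p.items()})
s=r.get_state()
t,b=rel(p,s['tool_pos'],(381.75/1.5,147/1.5)); print('d',b-t)
cr=cv2.cvtColor(p['image'][50:220,185:325],cv2.COLOR_RGB2BGR); cv2.imwrite('pics/w17c.png',cv2.resize(cr,None,fx=3.5,fy=3.5,interpolation=cv2.INTER_CUBIC))
dp=p['depth']
print('tip depth',[np.round(dp[y,225:232].min(),4) for y in (98,100,104,110)],[np.round(dp[y,278:284].min(),4) for y in (98,100,104,110)])
# height of points by depth: world z
Rm=cv2.Rodrigues(p['rvec'])[0];tv=p['tvec'].reshape(3)
def W(u,v):
    m=cv2.undistortPoints(np.array([[[u,v]]],float),p['mtx'],p['D']).reshape(2); z=dp[v,u]; return Rm.T@(np.array([m[0]*z,m[1]*z,z])-tv)
for v in (98,100,105,110,120,130,140,150): print(v,np.round(W(228,v),4),np.round(W(280,v),4))
print('floor',W(255,125),W(215,100),'top slate',W(255,178),'rail',W(195,150))
E
python3 gap.py w17
```

```text
t 16.72 pos [0.5097 0.1228 0.0609] yaw 0.76 z [-9.e-04  4.e-04 -1.e+00] F [-0.2  0.6 -0.4] open mm 24.84
tips end [0.595  0.125  0.0376] bead [0.5938 0.125  0.0245] px [254.6 100.7] [242  87  26  28 575]
d [-1.18326993e-03 -4.64381407e-05 -1.31433408e-02]
tip depth [np.float32(0.1344), np.float32(0.1346), np.float32(0.1339), np.float32(0.1323)] [np.float32(0.1334), np.float32(0.1349), np.float32(0.1332), np.float32(0.1322)]
98 [0.5948 0.1385 0.0362] [0.5952 0.1121 0.0368]
100 [0.5939 0.1385 0.037 ] [0.5943 0.1121 0.0371]
105 [0.5915 0.1383 0.0388] [0.5919 0.1123 0.0403]
110 [0.5892 0.1381 0.042 ] [0.5895 0.1123 0.042 ]
120 [0.5846 0.1377 0.0463] [0.5849 0.1123 0.0445]
130 [0.5802 0.1376 0.0491] [0.5804 0.1124 0.0477]
140 [0.5757 0.1374 0.0516] [0.5761 0.1125 0.0517]
150 [0.5718 0.137  0.0563] [0.5724 0.1129 0.0578]
floor [0.58043616 0.12458496 0.01991978] [0.5938952 0.1474757 0.0201422] top slate [0.55128864 0.12415214 0.03059361] rail [0.56710123 0.15815704 0.03053796]
w17
(150, [337.6, 346.7, 416.8, 425.6])
(155, [337.6, 346.7, 416.8, 425.4])
(160, [337.6, 346.7, 416.8, 425.4])
(170, [338.2, 347.2, 416.6, 424.6])
(278, [344.0, 350.8, 351.3, 410.3, 413.3, 419.8])
```

View pics/w17c.png

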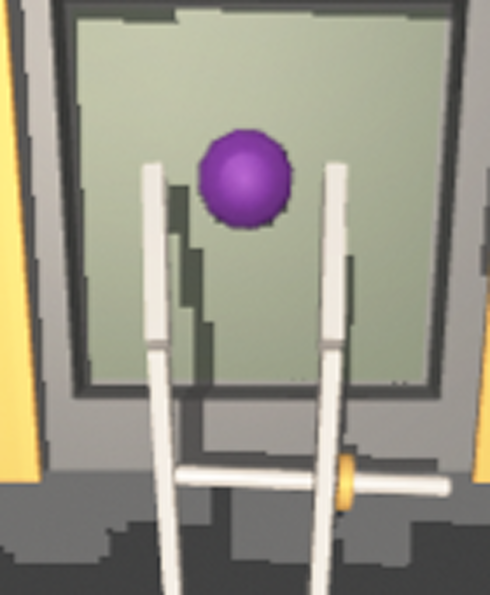

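Still centred: lateral error is about 0, and the tip end is 1.2 mm beyond the bead centre. Depth puts the tip top at 36.5 mm, as expected. Now lowering the last 11 mm.

>>> send_rows:
  moves: [0,0,0.001,0,0,0,0,0,0.003,0,0,0,0,0,0.006,0,0,0,0,0,0.009,0,0,0,0,0,0.011,0,0,0]

```text
clock: 17.13
tool_pos: [0.5095, 0.1228, 0.0494]
eef_rot: [1.0, 0.007, -0.001, -0.0]
contact_force: [-0.4, -0.6, -0.8]
opening: 0.28
```

>>> send_rows:
  moves: [0,0,0,0,0,0,0,0,0,0,0,0,0,0,0,0,0,0,0,0,0,0,0,0,0,0,0,0,0,0]

```text
clock: 17.55
tool_pos: [0.5096, 0.1228, 0.0496]
eef_rot: [1.0, 0.007, -0.001, -0.0]
contact_force: [-0.6, 0.9, -0.7]
opening: 0.28
```

```bash
python3 - <<'E'
from h import *
p=imaging.snapshot('wrist');save(p,'w18');st()
s=r.get_state()
t,b=rel(p,s['tool_pos'],(381.75/1.5,147/1.5)); print('d',b-t)
cr=cv2.cvtColor(p['image'][50:220,185:325],cv2.COLOR_RGB2BGR); cv2.imwrite('pics/w18c.png',cv2.resize(cr,None,fx=3.5,fy=3.5,interpolation=cv2.INTER_CUBIC))
dp=p['depth'];Rm=cv2.Rodrigues(p['rvec'])[0];tv=p['tvec'].reshape(3)
def W(u,v):
    m=cv2.undistortPoints(np.array([[[u,v]]],float),p['mtx'],p['D']).reshape(2); z=dp[v,u]; return Rm.T@(np.array([m[0]*z,m[1]*z,z])-tv)
for v in (98,99,100,101): print(v,np.round(W(228,v),4),np.round(W(280,v),4))
p=imaging.snapshot('scene'); cr=cv2.cvtColor(p['image'][190:280,190:300],cv2.COLOR_RGB2BGR); cv2.imwrite('pics/s18.png',cv2.resize(cr,None,fx=6,fy=6,interpolation=cv2.INTER_CUBIC))
E
python3 gap.py w18
```

```text
t 17.6 pos [0.5096 0.1228 0.0496] yaw 0.76 z [-1.1e-03  4.0e-04 -1.0e+00] F [-0.3 -0.3 -0.3] open mm 24.39
tips end [0.5949 0.125  0.0263] bead [0.5939 0.125  0.0245] px [254.6 100.2] [241  86  28  30 661]
d [-1.03762618e-03 -5.91869601e-05 -1.76405084e-03]
98 [0.5947 0.1385 0.025 ] [0.5951 0.1121 0.026 ]
99 [0.5943 0.1385 0.0251] [0.5946 0.1121 0.0256]
100 [0.5938 0.1384 0.0258] [0.5941 0.1121 0.0259]
101 [0.5933 0.1385 0.0254] [0.5937 0.1121 0.0266]
w18
(150, [337.6, 346.5, 416.8, 425.7])
(155, [337.7, 346.6, 416.8, 425.7])
(160, [337.6, 346.6, 416.8, 425.0])
(170, [338.2, 347.1, 416.6, 424.4])
(278, [343.8, 420.0])
```

View pics/w18c.png

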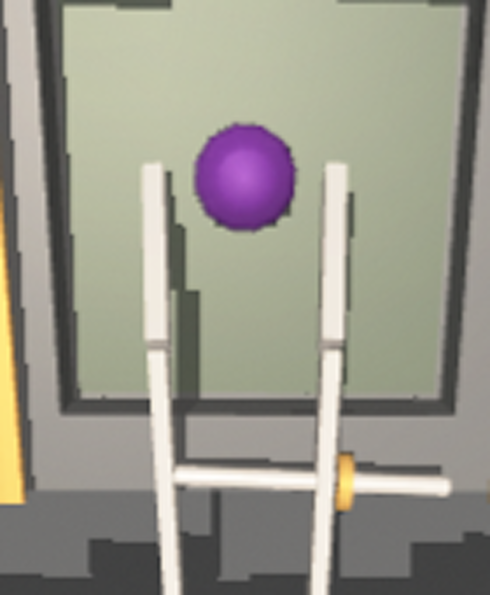

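View pics/s18.png

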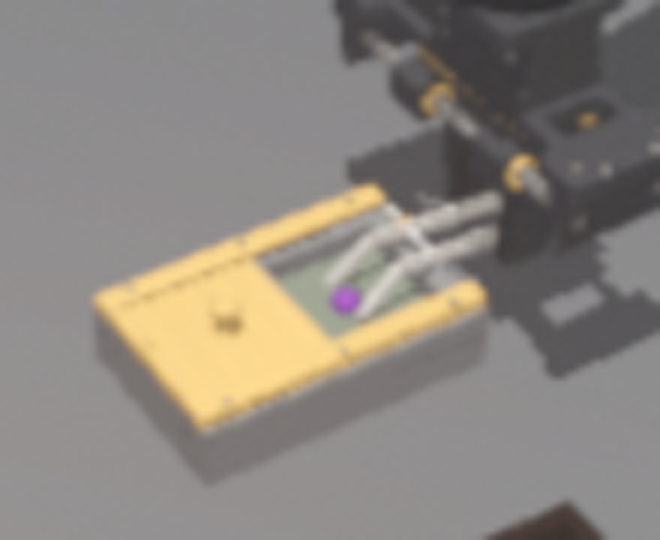

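The tips sit either side of the bead (245,178), with clear space between the tips at columns 164 and 326. The scene view agrees. One last stillness check, then I'll hand it in.

>>> send_rows:
  moves: [0,0,0,0,0,0,0,0,0,0,0,0,0,0,0,0,0,0,0,0,0,0,0,0,0,0,0,0,0,0]

```text
clock: 18.07
tool_pos: [0.5096, 0.1228, 0.0496]
eef_rot: [1.0, 0.007, -0.001, -0.0]
contact_force: [-0.4, 0.2, -0.9]
opening: 0.278
```

Run:
```python
from h import *
st(); print(np.abs(r.get_state()['qd']).max())
print(r.finish_job())
```

```text
t 18.07 pos [0.5096 0.1228 0.0496] yaw 0.76 z [-1.1e-03  4.0e-04 -1.0e+00] F [-0.4  0.2 -0.9] open mm 24.5
0.001085366581250969
the job is handed in; nothing more can be done
None
```

I handed the job in at 18.1 s with the tweezers still held beside the bead, squeezed to the mark. The bead fits between the tips with room on both sides.

- **Cover:** I slid it back by its knob about 57 mm, until it met the stop with about 9 N of resistance. The niche was fully uncovered in the next picture.
- **Squeeze:** The ring showed just clear of the right blade.
    - Comparing the tip spacing with the open tweezers gave a 24.05 mm gap when I first squeezed them and about 24.2–24.3 mm in the last picture.
    - The gripper opening, 24.4–24.8 mm over the last readings, points to 24 mm or slightly less. The two disagree by a few tenths of a millimetre, about the measuring error.
- **Tips:** They are centred on the bead to within about 0.1 mm sideways, roughly 4 mm clear on each side. Their lowest points are about 2.3 mm above the niche floor.
- **Contact and stillness:** No contact force showed above the noise. The arm was still, with joint speeds of about 0.001 rad/s or less. The bead was within 0.4 mm of where I first measured it, which is within measuring error.
- **Rest of the shelf:** The arm's path kept clear of the other items, but I did not re-measure each one at the end.

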